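# Roll the rock core onto the sensor line and record it

## Task

Push the top of the lying rock core sideways with the fingertips so that it rolls along the measuring board and comes to rest on the white line, its axis right above the line and parallel to it; roll it, do not grip, drag or lift it. Then, with the core resting on the line, press the button on the bench meter fully down with a fingertip to record the reading, and let it come up again. Leave the other samples where they stand.

Things in the scene. Friction and masses are not known exactly. Their poses are not given: they have to be found in the camera images.
- core: the rock core: a smooth-ground grey stone cylinder, 50 mm in diameter, 120 mm long, about 0.6 kg, lying on the measuring board at one side of the white line (either side), nearly parallel to it. Origin at its centre, on its axis, 25 mm above the mat; x runs along the cylinder; z points up at the start and turns as it rolls. It rolls easily but stops within a few mm when pushed slowly
- line (a point): middle of the white line (4 by 200 mm) painted on the black mat of the measuring board, at the mat's upper face, 16 mm above the table, on which the core rolls. x runs along the line, y across it (the direction of rolling), z up. The fixed board, 220 mm along x and 360 mm along y, is centred here. A flat paper tag stuck on the mat opposite the core is no obstacle
- record_top (a point): centre of the upper face of the only button of the bench meter, a fixed grey box 160 by 100 mm and 40 mm high beside the board; the white button is 28 mm across in a black housing on top of the box, near the edge towards the robot, and is pressed straight down
- record (a joint): travel of that button in m: 0 when up, 0.006 fully down; a spring of 4 N at full travel brings it back up
- stub: bystander: a short stone core standing upright on the table, 50 mm in diameter and 60 mm high; origin at the centre of its underside
- block: bystander: a reddish stone block, 60 by 60 mm and 70 mm high, beyond the board; origin at the centre of its underside
- pot: bystander: an open cardboard sample cup, 48 mm across the rim and 45 mm high, beyond the board; origin at the centre of its underside
Things that resemble listed ones, but are neither listed nor needed, are in the scene too. There is more than one size of the part that bears record_top; the job needs the smaller. Leave any purple look-alike of the core alone.

How it is judged:
On the way, in this order (a step that is already met when the one before it is completed fails the run):
1. the core has turned over by rolling (at least 1.8 rad about its axis) (angle between core's own z axis and vertical above 1.8 rad), for 0.02 s.
2. the core lies at rest on the line, not touched (y of core in the frame of line between -0.007 and 0.007 m and x of core in the frame of line between -0.06 and 0.06 m and angle between the x axis of core and the x axis of line, either way round below 0.12 rad and z of core in the frame of line between 0.02 and 0.03 m and linear speed of core below 0.008 m/s and angular speed of core below 0.3 rad/s and contact force between the fingers and core below 0.05 N), for 0.2 s.
3. the button is pressed down with the core on the line (y of core in the frame of line between -0.007 and 0.007 m and x of core in the frame of line between -0.06 and 0.06 m and angle between the x axis of core and the x axis of line, either way round below 0.12 rad and z of core in the frame of line between 0.02 and 0.03 m and value of joint record above 0.0045 m), for 0.05 s.
At the end, for the whole second after the job is handed in: The core rests on the mat with its axis within 7 mm of the middle of the line (sideways), within 0.12 rad of parallel to it and its centre within 60 mm of the line's middle lengthways; the button has been pressed at least 4.5 mm down after that and is up again (below 2 mm); everything is at rest (y of core in the frame of line between -0.007 and 0.007 m and x of core in the frame of line between -0.06 and 0.06 m and angle between the x axis of core and the x axis of line, either way round below 0.12 rad and z of core in the frame of line between 0.02 and 0.03 m and linear speed of core below 0.008 m/s and angular speed of core below 0.3 rad/s and value of joint record below 0.002 m); the robot touches nothing.
It fails at once if the core is lifted more than 8 mm off the mat (z of core in the frame of line above 0.033 m).
It fails at once if the core falls off the board (z of core in the frame of line below 0.017 m).
It fails at once if the button is pressed (over 2.5 mm) while the core is not on the line (value of joint record above 0.0025 m and not (y of core in the frame of line between -0.007 and 0.007 m and x of core in the frame of line between -0.06 and 0.06 m and angle between the x axis of core and the x axis of line, either way round below 0.12 rad and z of core in the frame of line between 0.02 and 0.03 m)).
It fails at once if a bystander (standing core, stone block, sample cup) is moved more than 12 mm or tipped (distance of any of stub, block, pot from where it was at the start of the episode above 0.012 m or angle between any of stub, block, pot's own z axis and vertical above 0.2 rad).
It also fails if it takes over 56 s, if anything falls off the work surface, if the arm or the gripper's body presses on something with over 40 N, if the wrist force passes 120 N, or if a joint passes its speed limit or range.

## Robot

A 7-joint arm with a two-finger parallel gripper is mounted at the origin on the work surface. World frame = base frame: x ahead of the robot, y to its left, z up, the work surface at z = 0. Lengths are in m, angles in rad, forces in N, time in s.
With the tool pointing down it reaches from about 0.425 to 0.875 m from the base axis. Payload 4.7 kg.
Tool frame: the origin (TCP) lies on the centre line of the jaws, within the pads' length; the fingertips stand manip.nose_length ahead of it and the grasp point (between the pads) lies 5 mm behind it (manip.nose_length is the distance from the TCP to the fingertips, in m); z points along the fingers, x is the direction in which the jaws open and shut, and the axes are right-handed (so a half turn about z gives the same grasp; the last joint's range is limited). The gripper opens to 87 mm and grips with 3 to 60 N. Pads are 19 mm wide; open, the fingers measure 117 mm over their backs; the gripper's body (75 mm by 190 mm) begins 51 mm behind the grasp point.
Start: joints at [1.268, 0.321, -0.07, 1.45, 0.023, 1.371, -0.057], TCP at [0.202, -0.618, 0.206] pointing down, gripper open.
Joint ranges: [-2.86, 2.86], [-0.3, 2.09], [-1.38, 1.24], [0.06, 2.45], [-1.56, 4.7], [0.09, 2.05], [-2.69, 2.69]. Speed limits (rad/s): [2.57, 2.57, 3.14, 3.14, 3.14, 3.14, 3.14].

## Interface

Orientations are given as a unit quaternion [x, y, z, w].
In Python, from bench import manip gives the robot as it stands.
- The arm moves only by the tool apply_moves, never from a script. Its argument "targets" is one flat list of numbers, 6 for each row, row after row: the shift along the world's x, y, z in m, then the turn, a rotation vector about the world's x, y, z in degrees. In form: [tx, ty, tz, rx, ry, rz, tx, ty, tz, rx, ry, rz, ...]. A call has exactly 8 rows; each row is the pose to reach, as a shift and turn from the pose commanded when the call began; what a row does not reach only later rows make up. A row lasts 1/10 s, in which the tool goes at most 50 mm and 8.59 degrees, less where a joint would pass 70% of its speed; a pose out of reach is approached as far as the arm can. A call with a gripper value outside its range is refused whole. "jaw" is the finger opening in m, from 0 to 0.087, set as the call begins (left out, the last holds). The fingers move at their own pace and stop on an object; the grip force is fixed at half the most. Time passes only in rows, so rows that repeat a pose let the fingers close, or fill a call up. It gives the time, the measured TCP pose, the force and the opening at its end, in the units of the state.
- manip.sense(): the state, without advancing time (a new reading comes with each control period).
- manip.camera(name): name is "scene" or "top" or "wrist"; returns a dict with "image" (384x512x3 uint8, red, green, blue), "mtx" (3x3 intrinsics, pixels), "extrinsics" (4x4, takes a point from world to camera coordinates). Camera axes: x right, y up, looking along -z (the intrinsics and any distortion apply to the point x, -y, -z); pixel columns grow to the right and rows downward; lengths in m; the calibration is good to about 2 mm. A picture is of the moment at which its call begins. There is no depth.
- manip.close_job(): hands the job in, once; it reports no verdict.
The state is a dict: "time": time; "joint_pos": joint angles; "joint_vel": joint speeds; "effort": joint torques, N m; "ee_pos": TCP position; "ee_rot": TCP orientation; "contact_force": force on the tool from outside, world axes, zero at the start; "wrist_torque": the same for the moment, N m; "width": finger opening in m.
Only numpy, scipy, OpenCV 4.12 (cv2) and the standard library are available. Lean on these libraries where they do the work, as an engineer would, in place of code of your own. Each camera call takes 0.05 s, during which the arm holds its last target.

## Working session

There is one attempt and no reset: what is moved stays moved. The work goes in short steps, Python scripts to look and compute and a tool call to move; the robot and the scene stay as the last step left them, time stands still between calls to the robot, and variables do not carry over. Pictures are saved under pics/ and viewed, and the job is handed in when it is done.

Besides the shell and the picture viewer there is one more tool, called in YAML: its name, and indented under it one key for each argument. apply_moves: Moves the arm, as the interface text tells. Its arguments: {"type":"object","properties":{"targets":{"type":"array"},"jaw":{"type":"number"}},"required":["targets"]}

```bash
ls; mkdir -p pics; python3 - <<'E'
from bench import manip
import cv2,numpy as np
print(manip.nose_length)
s=manip.sense(); print(s)
for n in ["scene","top"]:
    c=manip.camera(n); cv2.imwrite(f"pics/{n}0.png",c["image"][:,:,::-1]); np.savez(f"{n}0.npz",**c)
    print(n,c["mtx"],c["extrinsics"],c.keys())
E
```

```text
pics
0.014
{'time': 0.0, 'joint_pos': array([ 1.26812893,  0.32183247, -0.07009212,  1.45164784,  0.02260011,
        1.37078999, -0.05687907]), 'joint_vel': array([ 8.94423814e-05,  1.66489113e-03,  1.16375679e-03, -1.64394721e-04,
        8.99835823e-04, -6.35832866e-05, -2.27035445e-04]), 'effort': array([-3.18108723e-04, -4.91297114e+01, -4.03797431e-01, -3.12529957e+01,
       -6.36247918e-02,  4.38232231e-02,  1.84927485e-04]), 'ee_pos': array([ 0.20225058, -0.61713287,  0.20506908]), 'ee_rot': array([ 8.09799449e-01, -5.86706024e-01, -7.92160096e-04, -5.15709648e-04]), 'contact_force': array([-0.46154314,  0.60815659, -0.21454777]), 'wrist_torque': array([-0.0221735 , -0.03834572,  0.02397337]), 'width': 0.08696124870647977}
scene [[469.05203829   0.         259.07078084]
 [  0.         469.05203829 188.77176275]
 [  0.           0.           1.        ]] [[-0.03226102  0.99941501  0.01135179  0.07975003]
 [-0.71686479 -0.03105171  0.69652039  0.35492296]
 [ 0.69646543  0.01433276  0.7174472  -1.94219248]
 [ 0.          0.          0.          1.        ]] dict_keys(['image', 'mtx', 'extrinsics'])
top [[375.33582036   0.         253.82486613]
 [  0.         375.33582036 193.55722749]
 [  0.           0.           1.        ]] [[ 0.01237312 -0.9999223  -0.00151846 -0.05640842]
 [ 0.99556785  0.01217762  0.09325431 -0.59111743]
 [-0.09322857 -0.00266557  0.99564116 -1.41061879]
 [ 0.          0.          0.          1.        ]] dict_keys(['image', 'mtx', 'extrinsics'])
```

View pics/scene0.png

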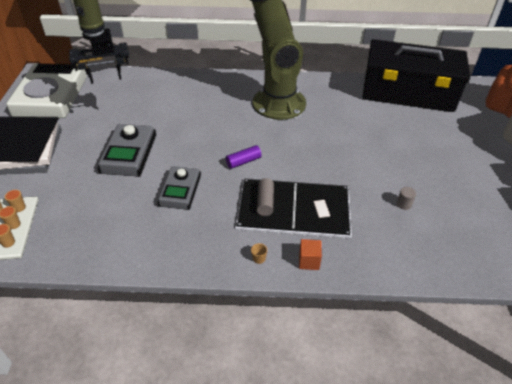

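View pics/top0.png

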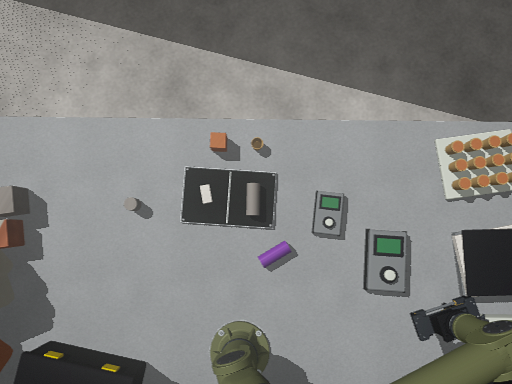

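```bash
cat > h.py <<'E'
import numpy as np,cv2
def ray(c,px):
    K=c["mtx"];E=c["extrinsics"];R=E[:3,:3];t=E[:3,3]
    d=np.array([(px[0]-K[0,2])/K[0,0],-(px[1]-K[1,2])/K[1,1],-1.])
    return -R.T@t, R.T@d
def onz(c,px,z):
    o,d=ray(c,px); return o+d*(z-o[2])/d[2]
def proj(c,p):
    K=c["mtx"];E=c["extrinsics"];q=E[:3,:3]@np.asarray(p)+E[:3,3]
    return np.array([K[0,2]+K[0,0]*q[0]/-q[2],K[1,2]-K[1,1]*q[1]/-q[2]])
E
python3 - <<'E'
import cv2
a=cv2.imread("pics/top0.png")[120:290,170:420]; b=cv2.imread("pics/scene0.png")[110:280,90:370]
cv2.imwrite("pics/topc.png",cv2.resize(a,None,fx=3.2,fy=3.2,interpolation=cv2.INTER_CUBIC))
cv2.imwrite("pics/scenec.png",cv2.resize(b,None,fx=2.8,fy=2.8,interpolation=cv2.INTER_CUBIC))
E
```

```text
(no output)
```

View pics/topc.png

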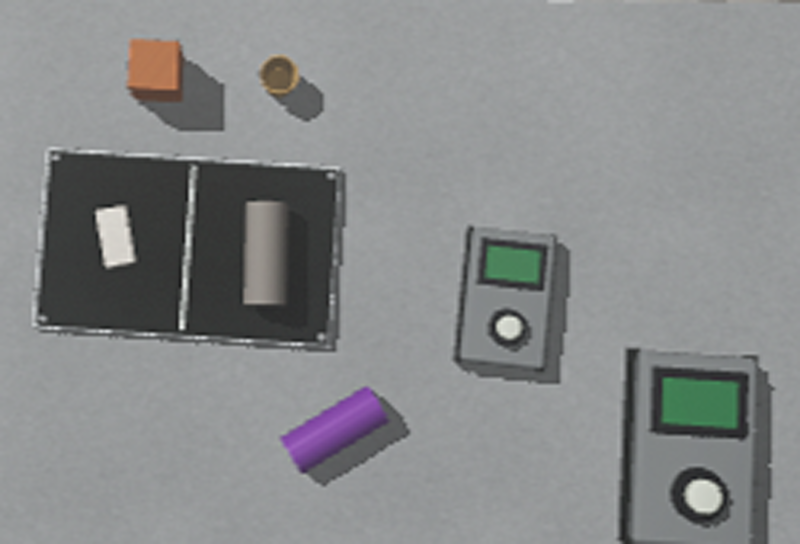

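View pics/scenec.png

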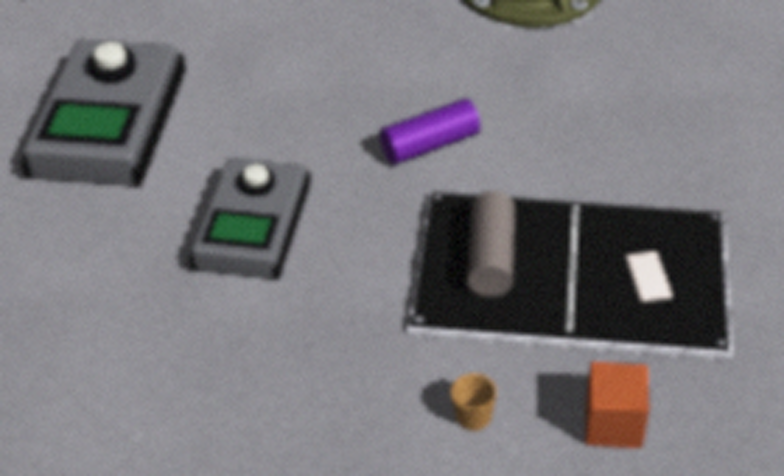

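Candidates for the core are the grey cylinder (top 253,199) and the purple look-alike (275,254), which stays alone. For the button there is the small meter (329,222) and the large meter (389,275). I choose the grey cylinder and the small meter, both confirmed in the crops. Next I measure them.

```bash
cat > meas.py <<'E'
import numpy as np,cv2
from h import *
def masks(c,name):
    im=c["image"]; g=im.max(2).astype(int)
    hsv=cv2.cvtColor(im,cv2.COLOR_RGB2HSV)
    return im,g,hsv
def comps(m,lo=15):
    n,l,s,ct=cv2.connectedComponentsWithStats(m.astype(np.uint8),connectivity=8)
    return [(s[i],ct[i],l==i) for i in range(1,n) if s[i][4]>=lo]
E
python3 - <<'E'
from meas import *
for n in ["top","scene"]:
    c=dict(np.load(f"{n}0.npz"))
    print(n,"cam",ray(c,(0,0))[0].round(3))
    im,g,h=masks(c,n)
    # board black
    blk=(g<60)
    for s,ct,m in comps(blk,300): print("blk",s,ct.round(1))
    for s,ct,m in comps((im.min(2)>175),8): print("white",s,ct.round(2),onz(c,ct,0.05).round(4))
    for nm,px in [("a",(228,197)),("core",(253,199))]:
        pass
c=dict(np.load("top0.npz"));im=c["image"]
for r in [180,190,198,205,212]: print(r,[int(v) for v in im[r,222:264].max(1)])
c=dict(np.load("scene0.npz"));im=c["image"]
for r in [185,192,200,208]: print(r,[int(v) for v in im[r,250:302].max(1)])
E
```

```text
top cam [ 0.458 -0.053  1.46 ]
blk [ 182  169   47   55 1594] [209.4 198.5]
blk [ 228  171   47   56 1819] [250.7 198.9]
blk [ 410  229  102  114 4289] [476.8 277. ]
blk [241 339  29  45 315] [255.4 359. ]
blk [  13  341  133   43 4025] [ 75.7 366.7]
white [ 56 117   9   1   9] [ 60. 117.] [0.8764 0.7003 0.05  ]
white [151 118   9   1   9] [155. 118.] [0.8768 0.3345 0.05  ]
white [246 119   8   1   8] [249.5 119. ] [ 0.8772 -0.029   0.05  ]
white [341 120   8   1   8] [344.5 120. ] [ 0.8777 -0.3939  0.05  ]
white [436 129  75  70 935] [457.32 156.85] [ 0.7393 -0.8214  0.05  ]
white [498 147  10   9  25] [503.04 151.16] [ 0.7634 -0.9962  0.05  ]
white [480 149  10   9  28] [484.96 153.18] [ 0.7548 -0.9271  0.05  ]
white [462 151  10  10  30] [467.2  155.73] [ 0.7441 -0.8591  0.05  ]
white [503 164   9   9  27] [506.93 168.89] [ 0.6953 -1.0075  0.05  ]
white [184 166   5   5   8] [185.25 167.25] [0.6868 0.2125 0.05  ]
white [195 167   9   1   9] [199. 167.] [0.6884 0.1603 0.05  ]
white [485 167   9   9  27] [489.26 171.52] [ 0.6844 -0.9401  0.05  ]
white [210 168  10   1  10] [214.5 16
[... 3417 characters left out ...]
00, 134, 113, 59, 32, 26, 19, 22]
192 [19, 15, 14, 16, 12, 14, 12, 22, 39, 50, 69, 82, 101, 110, 117, 124, 135, 142, 145, 143, 143, 136, 124, 92, 45, 26, 23, 23, 24, 26, 26, 25, 21, 25, 26, 22, 25, 24, 23, 26, 23, 25, 29, 75, 155, 166, 97, 42, 26, 24, 27, 24]
200 [16, 16, 12, 10, 10, 17, 18, 34, 43, 59, 72, 88, 105, 107, 121, 129, 134, 141, 145, 144, 142, 133, 111, 78, 38, 25, 24, 24, 28, 25, 29, 24, 21, 20, 23, 22, 22, 24, 23, 21, 22, 27, 33, 82, 139, 138, 80, 29, 25, 24, 26, 24]
208 [12, 10, 11, 12, 8, 11, 25, 58, 81, 91, 93, 87, 87, 91, 90, 92, 93, 95, 93, 91, 95, 94, 86, 51, 34, 26, 21, 27, 23, 24, 26, 21, 23, 23, 25, 26, 23, 29, 27, 22, 21, 27, 57, 114, 141, 105, 53, 26, 26, 24, 28, 25]
```

```bash
cat >> meas.py <<'E'
def cross(v,lv,i0):  # subpixel rising crossings
    i=i0
    return i
def linefit(c,cols_of_row,rows,z):
    P=[]
    for r in rows:
        x=cols_of_row(r)
        if x is not None: P.append(onz(c,(x,r),z))
    P=np.array(P); q=np.polyfit(P[:,0],P[:,1],1)
    return P,q
def tangent_axis(c,edgesL,edgesR,rad,zc):
    # silhouettes planes in y/x: work per row: rays left/right, axis where bisector hits height zc
    return None
E
python3 - <<'E'
from meas import *
T=dict(np.load("top0.npz"));S=dict(np.load("scene0.npz"))
# button triangulate
def tri(a,b):
    o1,d1=ray(T,a);o2,d2=ray(S,b);d1/=np.linalg.norm(d1);d2/=np.linalg.norm(d2)
    A=np.c_[d1,-d2];s=np.linalg.lstsq(A,o2-o1,rcond=None)[0]
    p,q=o1+s[0]*d1,o2+s[1]*d2
    return (p+q)/2,np.linalg.norm(p-q)
print("button small",tri((328.39,221.67),(181.12,171.5)))
print("button big",tri((389.37,274.54),(129.11,128.75)))
g=T["image"].max(2).astype(float)
# line
P=[]
for r in range(174,224):
    x0=229.3-(r-178)*4/34
    xs=np.arange(int(round(x0))-5,int(round(x0))+7); w=np.clip(g[r,xs]-75,0,None)
    if w.sum()>80: P.append(onz(T,((w*xs).sum()/w.sum(),r),.016))
P=np.array(P);q=np.polyfit(P[:,0],P[:,1],1); res=P[:,1]-np.polyval(q,P[:,0])
print("line top: slope",q,"x range",P[:,0].min(),P[:,0].max(),"rms",res.std())
g2=S["image"].max(2).astype(float)
P2=[]
for r in range(184,228):
    xs=np.arange(288,302); w=np.clip(g2[r,xs]-45,0,None); 
    P2.append(onz(S,((w*xs).sum()/w.sum(),r),.016))
P2=np.array(P2);q2=np.polyfit(P2[:,0],P2[:,1],1);print("line scene",q2,P2[:,0].min(),P2[:,0].max(),(P2[:,1]-np.polyval(q2,P2[:,0])).std())
print("y of line at .58", np.polyval(q,.58),np.polyval(q2,.58))
# board corners in top
for px in [(184.5,167),(276.5,172.5),(181.5,222.5),(275,227.5)]: print(px,onz(T,px,.016).round(4))
# core silhouettes, top
L=[];R=[]
for r in range(186,212):
    v=g[r]; i=next(k for k in range(240,256) if v[k]>95); l=i-1+(95-v[i-1])/(v[i]-v[i-1])
    j=next(k for k in range(256,266) if v[k]<62); rr=j-1+(v[j-1]-62)/(v[j-1]-v[j]); L.append(onz(T,(l,r),.041));R.append(onz(T,(rr,r),.041))
L=np.array(L);R=np.array(R);qL=np.polyfit(L[:,0],L[:,1],1);qR=np.polyfit(R[:,0],R[:,1],1)
print("core L",qL,"R",qR,"width",np.polyval(qL,.56)-np.polyval(qR,.56),"mid@.56",(np.polyval(qL,.56)+np.polyval(qR,.56))/2)
# ends
for col in [249,252,255]: print(col,[int(a) for a in g[178:190,col]],[int(a) for a in g[208:222,col]])
# scene core
L=[];R=[]
for r in range(183,203):
    v=g2[r]; i=next(k for k in range(252,270) if v[k]>30); l=i-1+(30-v[i-1])/(v[i]-v[i-1])
    j=next(k for k in range(268,282) if v[k]<80); rr=j-1+(v[j-1]-80)/(v[j-1]-v[j]); L.append(onz(S,(l,r),.041));R.append(onz(S,(rr,r),.041))
L=np.array(L);R=np.array(R);qL=np.polyfit(L[:,0],L[:,1],1);qR=np.polyfit(R[:,0],R[:,1],1)
print("scene core L",qL,"R",qR,"width",np.polyval(qR,.56)-np.polyval(qL,.56),"mid@.56",(np.polyval(qL,.56)+np.polyval(qR,.56))/2)
E
```

```text
button small (array([ 0.48706263, -0.32629241,  0.06013856]), np.float64(0.0027447827543512957))
button big (array([ 0.29903995, -0.53945945,  0.08377749]), np.float64(0.004281934843210979))
line top: slope [-0.05400591  0.08104127] x range 0.48198983945106894 0.667959243773768 rms 0.0005851940694474651
line scene [-0.05479308  0.08463625] 0.48552488166573404 0.6746110392211814 0.0002526254614078928
y of line at .58 0.04971784673854715 0.05285626054289953
(184.5, 167) [0.6933 0.2218 0.016 ]
(276.5, 172.5) [ 0.676  -0.1361  0.016 ]
(181.5, 222.5) [0.478  0.2269 0.016 ]
(275, 227.5) [ 0.4633 -0.1318  0.016 ]
core L [-0.0135906  -0.01224512] R [-0.01125332 -0.06303762] width 0.049483623725566306 mid@.56 -0.044597667604172817
249 [57, 55, 56, 56, 47, 158, 155, 153, 152, 152, 152, 151] [152, 152, 151, 152, 153, 154, 160, 64, 53, 55, 56, 57, 54, 56]
252 [55, 57, 57, 53, 71, 153, 150, 149, 149, 149, 148, 148] [147, 147, 148, 147, 147, 149, 154, 63, 43, 45, 46, 50, 56, 57]
255 [58, 57, 56, 56, 57, 130, 127, 125, 126, 126, 125, 125] [122, 123, 122, 122, 121, 122, 125, 59, 44, 46, 46, 47, 46, 56]
scene core L [-0.00880109 -0.06270636] R [-0.01026529 -0.01100167] width 0.05088473999989439 mid@.56 -0.042192598182110345
```

apply_moves:
  targets: [0.024, 0.034, 0, 0, 0, 4.3, 0.048, 0.068, 0, 0, 0, 8.6, 0.072, 0.102, 0, 0, 0, 12.9, 0.096, 0.136, 0, 0, 0, 17.2, 0.12, 0.17, 0, 0, 0, 21.5, 0.144, 0.204, 0, 0, 0, 25.8, 0.168, 0.238, 0, 0, 0, 30.1, 0.192, 0.272, 0, 0, 0, 34.4]
  jaw: 0.07

```text
time: 0.9
ee_pos: [0.395, -0.344, 0.2059]
ee_rot: [0.948, -0.32, -0.0, 0.0]
contact_force: [0.6, -0.7, -0.3]
width: 0.0699
```

apply_moves:
  targets: [0.023, 0.031, 0, 0, 0, 4.3, 0.046, 0.062, 0, 0, 0, 8.6, 0.07, 0.093, 0, 0, 0, 12.9, 0.093, 0.124, 0, 0, 0, 17.2, 0.116, 0.155, 0, 0, 0, 21.5, 0.14, 0.186, 0, 0, 0, 25.8, 0.163, 0.217, 0, 0, 0, 30.1, 0.173, 0.238, -0.02, 0, 0, 34.4]

```text
time: 1.7
ee_pos: [0.5708, -0.1044, 0.1882]
ee_rot: [1.0, -0.024, 0.003, -0.0]
contact_force: [0.3, 0.3, 0.3]
width: 0.0701
```

```bash
python3 - <<'E'
from bench import manip
from h import *
from scipy.spatial.transform import Rotation as R
s=manip.sense();print(s["time"],s["ee_pos"],R.from_quat(s["ee_rot"]).as_matrix().round(3),s["contact_force"],s["width"],s["joint_pos"].round(2))
T=dict(np.load("top0.npz"))
print(onz(T,(252,182.7),.066),onz(T,(252,214.7),.066))
c=manip.camera("wrist");cv2.imwrite("pics/w1.png",c["image"][:,:,::-1]);np.savez("w1.npz",**c)
E
```

```text
1.7 [ 0.57082895 -0.10444565  0.18822425] [[ 0.999 -0.047  0.006]
 [-0.047 -0.999  0.   ]
 [ 0.006 -0.001 -1.   ]] [0.29288834 0.34986175 0.30977488] 0.07007438888099315 [ 0.67  0.23 -0.61  1.64  0.13  1.31 -0.01]
[ 0.62885655 -0.0419076   0.066     ] [ 0.50932186 -0.04344094  0.066     ]
```

View pics/w1.png

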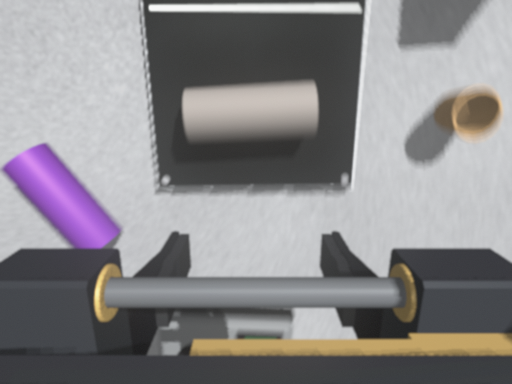

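```bash
cat > wm.py <<'E'
from meas import *
# wrist measurement: line and core bisecting axis
def wrist(c,pr=True):
    im=c["image"]; g=im.max(2).astype(float); hsv=cv2.cvtColor(im,cv2.COLOR_RGB2HSV)
    out={}
    # core: mid-grey low-sat, bounded within mat (project core area)
    m=((g>75)&(g<205)).astype(np.uint8)
    m=cv2.morphologyEx(m,cv2.MORPH_OPEN,np.ones((7,7)))
    return g,m
def axis_from(c,cols,top,bot,zc,zr=.025):
    """top/bot silhouette rows per column -> axis y(x) at height zc via bisecting ray"""
    P=[]
    for x,t,b in zip(cols,top,bot):
        o,d1=ray(c,(x,t));_,d2=ray(c,(x,b))
        d=d1/np.linalg.norm(d1[1:])+d2/np.linalg.norm(d2[1:])
        half=.5*np.arccos(np.clip(np.dot(d1[1:],d2[1:])/np.linalg.norm(d1[1:])/np.linalg.norm(d2[1:]),-1,1))
        s=(zc-o[2])/d[2];p=o+d*s
        P.append([p[0],p[1],np.sin(half)*np.linalg.norm((p-o)[1:])])
    P=np.array(P);q=np.polyfit(P[:,0]-.577,P[:,1],1)
    return q,P[:,2].mean(),(P[:,1]-np.polyval(q,P[:,0]-.577)).std()
def lin(c,cols,rows,z):
    P=np.array([onz(c,(x,r),z) for x,r in zip(cols,rows)]);q=np.polyfit(P[:,0]-.577,P[:,1],1)
    return q,(P[:,1]-np.polyval(q,P[:,0]-.577)).std(),P[:,0].min(),P[:,0].max()
E
python3 - <<'E'
from wm import *
c=dict(np.load("w1.npz"));g=c["image"].max(2).astype(float)
print(ray(c,(0,0))[0])
for x in [200,250,300]: print(x,[int(a) for a in g[0:24,x]],[int(a) for a in g[70:160:2,x]])
E
```

```text
[ 0.57544941 -0.0243154   0.36663048]
200 [68, 67, 77, 117, 176, 227, 245, 247, 247, 245, 228, 177, 114, 76, 68, 69, 69, 70, 69, 69, 69, 69, 69, 68] [63, 63, 64, 64, 64, 64, 64, 66, 92, 136, 167, 185, 190, 194, 198, 199, 202, 200, 200, 199, 196, 193, 190, 185, 179, 173, 167, 161, 154, 146, 136, 128, 116, 106, 93, 82, 69, 59, 53, 53, 51, 51, 52, 52, 51]
250 [68, 69, 96, 147, 198, 226, 240, 245, 245, 241, 225, 186, 138, 92, 70, 69, 68, 69, 71, 68, 68, 70, 69, 69] [65, 65, 67, 65, 65, 67, 78, 116, 149, 174, 186, 192, 196, 199, 201, 201, 202, 200, 199, 196, 193, 189, 183, 178, 172, 166, 160, 152, 144, 135, 125, 114, 102, 92, 78, 68, 57, 53, 51, 51, 53, 51, 50, 53, 56]
300 [63, 74, 106, 153, 197, 224, 236, 240, 240, 236, 223, 196, 155, 105, 71, 65, 64, 65, 64, 63, 64, 64, 65, 64] [63, 62, 65, 64, 68, 99, 130, 156, 177, 188, 193, 197, 199, 201, 202, 202, 201, 198, 194, 191, 187, 181, 176, 169, 164, 155, 148, 140, 130, 120, 109, 99, 87, 75, 65, 58, 56, 59, 60, 61, 63, 63, 62, 62, 61]
```

```bash
cat >> wm.py <<'E'
def measure(c,rmax=235):
    g=cv2.GaussianBlur(c["image"].max(2),(3,3),0).astype(float)
    cols,tp,bt=[],[],[];lc,lr=[],[]
    yc=None
    for x in range(170,345,4):
        v=g[:,x]
        # core: long run between 75 and 210 (>=30 px)
        runs=[];st=None
        for r in range(0,rmax):
            on=v[r]>100
            if on and st is None: st=r
            if (not on or r==rmax-1) and st is not None: runs.append((st,r));st=None
        for a,b in runs:
            if v[a:b].max()<212 and b-a>=35 and a>0:
                t=a-1+(100-v[a-1])/(v[a]-v[a-1])
                e=b
                while e<rmax+20 and v[e]>65 and v[e]<v[e-1]+1: e+=1
                e=e-1+(v[e-1]-65)/max(v[e-1]-v[e],1e-3)
                cols.append(x);tp.append(t);bt.append(e)
            elif v[a:b].max()>=212 and 5<=b-a<=18 and a>0:
                k=np.arange(a-3,b+3);k=k[k>=0];w=np.clip(v[k]-80,0,None);lc.append(x);lr.append((w*k).sum()/w.sum())
    res={}
    if len(cols)>4:
        q,rad,sd=axis_from(c,cols,tp,bt,.041);res["core"]=(q.round(4),round(rad,4),round(sd,4),len(cols),(min(cols),max(cols)))
    if len(lc)>4:
        q,sd,a,b=lin(c,lc,lr,.016);res["line"]=(q.round(4),round(sd,4),round(a,3),round(b,3))
    if len(res)==2:
        res["dy"]=(res["core"][0][1]-res["line"][0][1]);res["dyaw"]=res["core"][0][0]-res["line"][0][0]
    return res
E
python3 - <<'E'
from wm import *
print(measure(dict(np.load("w1.npz"))))
E
```

```text
{'core': (array([ 1.2254, -0.3133]), np.float64(0.2539), np.float64(0.2663), 77, (170, 342)), 'line': (array([-0.0461,  0.0531]), np.float64(0.0), np.float64(0.502), np.float64(0.663)), 'dy': np.float64(-0.3664), 'dyaw': np.float64(1.2715)}
```

```bash
sed -i 's/b-a>=35 and a>0:/35<=b-a<=110 and a>0 and b<rmax-1:/' wm.py
python3 - <<'E'
from wm import *
print(measure(dict(np.load("w1.npz"))))
E
```

```text
{'core': (array([ 0.2052, -0.0722]), np.float64(0.0488), np.float64(0.1183), 36, (174, 338)), 'line': (array([-0.0461,  0.0531]), np.float64(0.0), np.float64(0.502), np.float64(0.663)), 'dy': np.float64(-0.1253), 'dyaw': np.float64(0.25129999999999997)}
```

```bash
python3 - <<'E'
s=open('wm.py').read()
s=s.replace("P=np.array(P);q=np.polyfit(P[:,0]-.577,P[:,1],1)\n    return q,P[:,2]","P=np.array(P);P=P[abs(P[:,2]-np.median(P[:,2]))<.0025];q=np.polyfit(P[:,0]-.577,P[:,1],1)\n    return q,P[:,2]")
open('wm.py','w').write(s)
from wm import *
print(measure(dict(np.load("w1.npz"))))
E
```

```text
{'core': (array([-0.0006, -0.0414]), np.float64(0.0264), np.float64(0.0003), 36, (174, 338)), 'line': (array([-0.0461,  0.0531]), np.float64(0.0), np.float64(0.502), np.float64(0.663)), 'dy': np.float64(-0.0945), 'dyaw': np.float64(0.0455)}
```

The wrist picture shows the core at (250,112), the line at row 8 and the purple look-alike well to the left. Core offset from the line is −94.5 mm here and −95.5 mm in the top view, so they agree. I descend behind the core next.

apply_moves:
  targets: [0, 0, -0.02, 0, 0, 0, 0, 0, -0.04, 0, 0, 0, 0, 0, -0.06, 0, 0, 0, 0, 0, -0.08, 0, 0, 0, 0, 0, -0.1, 0, 0, 0, 0, 0, -0.115, 0, 0, 0, 0, 0.006, -0.122, 0, 0, 0, 0, 0.01, -0.122, 0, 0, 0]

```text
time: 2.55
ee_pos: [0.5667, -0.0969, 0.0632]
ee_rot: [1.0, -0.027, -0.001, -0.0]
contact_force: [-0.0, -0.1, -0.2]
width: 0.0701
```

apply_moves:
  targets: [0, 0.003, 0, 0, 0, 0, 0, 0.006, 0, 0, 0, 0, 0, 0.009, 0, 0, 0, 0, 0, 0.012, 0, 0, 0, 0, 0, 0.015, 0, 0, 0, 0, 0, 0.018, 0, 0, 0, 0, 0, 0.021, 0, 0, 0, 0, 0, 0.024, 0, 0, 0, 0]

```text
time: 3.35
ee_pos: [0.5674, -0.0735, 0.0642]
ee_rot: [1.0, -0.027, 0.0, 0.0]
contact_force: [0.8, -0.4, -0.2]
width: 0.0701
```

```bash
cat > look.py <<'E'
import sys
from bench import manip
from wm import *
from scipy.spatial.transform import Rotation as R
n=sys.argv[1]
s=manip.sense();print(s["time"],s["ee_pos"].round(4),R.from_quat(s["ee_rot"]).as_matrix()[:,0].round(3),s["contact_force"].round(2))
c=manip.camera("wrist");cv2.imwrite(f"pics/{n}.png",c["image"][:,:,::-1]);np.savez(f"{n}.npz",**c)
try: print(measure(c))
except Exception as e: print(e)
E
python3 look.py w2
```

```text
3.35 [ 0.5674 -0.0735  0.0642] [ 0.999 -0.053  0.   ] [ 0.85 -0.36 -0.19]
{'line': (array([-0.0553,  0.0519]), np.float64(0.0), np.float64(0.524), np.float64(0.629))}
```

View pics/w2.png

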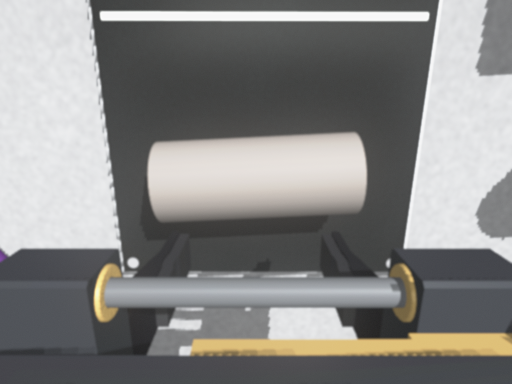

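apply_moves:
  targets: [0, 0.003, 0, 0, 0, 0, 0, 0.006, 0, 0, 0, 0, 0, 0.009, 0, 0, 0, 0, 0, 0.012, 0, 0, 0, 0, 0, 0.015, 0, 0, 0, 0, 0, 0.018, 0, 0, 0, 0, 0, 0.021, 0, 0, 0, 0, 0, 0.024, 0, 0, 0, 0]

```text
time: 4.2
ee_pos: [0.5674, -0.0494, 0.0642]
ee_rot: [1.0, -0.027, 0.0, 0.0]
contact_force: [-0.1, -0.3, 0.0]
width: 0.0703
```

```bash
sed -i 's/v\[a:b\].max()<212 and 35<=b-a<=110/35<=b-a<=110/' wm.py; python3 look.py w3; python3 - <<'E'
from wm import *
print(measure(dict(np.load("w2.npz"))))
E
```

```text
4.2 [ 0.5674 -0.0494  0.0642] [ 0.999 -0.053  0.   ] [-0.1  -0.35  0.01]
{'line': (array([-0.0554,  0.0519]), np.float64(0.0), np.float64(0.521), np.float64(0.63))}
{'core': (array([-0.0053, -0.0438]), np.float64(0.0261), np.float64(0.0001), 44, (170, 342)), 'line': (array([-0.0553,  0.0519]), np.float64(0.0), np.float64(0.524), np.float64(0.629)), 'dy': np.float64(-0.09570000000000001), 'dyaw': np.float64(0.05)}
```

View pics/w3.png

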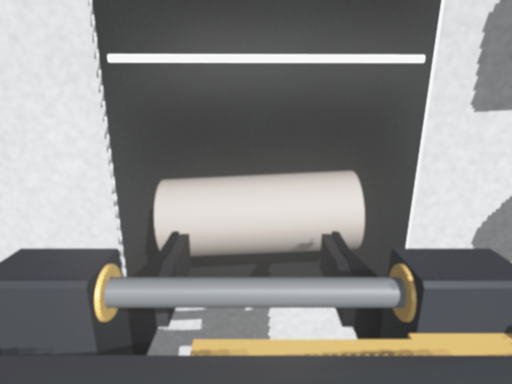

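```bash
cat >> wm.py <<'E'
def far_edge(c,x0=190,x1=320):
    """axis y from the far silhouette only (known radius 25 mm, axis z .041)"""
    g=cv2.GaussianBlur(c["image"].max(2),(3,3),0).astype(float);P=[];L=[]
    for x in range(x0,x1,4):
        v=g[:,x];lo=None
        r=3
        seenline=None
        while r<250:
            if v[r]>100 and v[r-1]<=100:
                e=r
                while e<382 and v[e]>100: e+=1
                if e-r>=25:
                    lo=r-1+(100-v[r-1])/(v[r]-v[r-1]);break
                elif e-r>=4 and v[r:e].max()>200:
                    k=np.arange(r-3,e+3);w=np.clip(v[k]-80,0,None);L.append(onz(c,(x,(w*k).sum()/w.sum()),.016))
                r=e
            r+=1
        if lo is None: continue
        o,d=ray(c,(x,lo)); dn=d[1:]/np.linalg.norm(d[1:])
        # axis at (y,.041), perpendicular distance to ray=.025, on -y side
        # n . (p-o) = -.025 with n normal pointing to +y
        n=np.array([-dn[1],dn[0]]); n=n if n[0]>0 else -n
        y=o[1]+(-.025-n[1]*(.041-o[2]))/n[0]
        s=(.041-o[2])/d[2]
        P.append([o[0]+d[0]*s,y])
    P=np.array(P);q=np.polyfit(P[:,0]-.577,P[:,1],1);r=P[:,1]-np.polyval(q,P[:,0]-.577)
    out=[q.round(4),r.std().round(5)]
    if len(L)>4:
        L=np.array(L);ql=np.polyfit(L[:,0]-.577,L[:,1],1);out+=[ql.round(4),"dy",(q[1]-ql[1]).round(4),"dyaw",(q[0]-ql[0]).round(4)]
    return out
E
cat >> look.py <<'E'
try: print("far",far_edge(c))
except Exception as e: print(e)
E
python3 - <<'E'
from wm import *
for n in ["w1","w2","w3"]: print(n,far_edge(dict(np.load(n+".npz"))))
E
```

```text
w1 [array([-0.0101, -0.0404]), np.float64(0.00217), array([-0.0465,  0.053 ]), 'dy', np.float64(-0.0934), 'dyaw', np.float64(0.0364)]
w2 [array([-0.0042, -0.0426]), np.float64(2e-05), array([-0.0552,  0.0519]), 'dy', np.float64(-0.0945), 'dyaw', np.float64(0.051)]
w3 [array([-0.004 , -0.0426]), np.float64(2e-05), array([-0.0553,  0.0519]), 'dy', np.float64(-0.0945), 'dyaw', np.float64(0.0513)]
```

```bash
python3 - <<'E'
from wm import *
for n in ["w2","w3"]:
    c=dict(np.load(n+".npz")); print(n,c["extrinsics"].round(3).tolist(),ray(c,(0,0))[0].round(4),c["mtx"].round(1).tolist())
    y=-.0735 if n=="w2" else -.0494
    for dz in (0.05,.064,.08): print("tcp-axis pts",dz,proj(c,[.5674-.035,y,dz]).round(1),proj(c,[.5674+.035,y,dz]).round(1),proj(c,[.5674+.035,y+.0095,dz]).round(1))
    for px in [(183,236),(180,245),(330,236)]:
        o,d=ray(c,px); print(px,(o+d*(y-o[1])/d[1]).round(4))
E
python3 - <<'E'
import cv2
a=cv2.imread("pics/w3.png")[160:300,110:400]
cv2.imwrite("pics/w3c.png",cv2.resize(a,None,fx=2.7,fy=2.7,interpolation=cv2.INTER_CUBIC))
E
```

```text
w2 [[0.999, -0.054, 0.0, -0.572], [0.051, 0.955, -0.293, 0.035], [0.015, 0.292, 0.956, -0.243], [0.0, 0.0, 0.0, 1.0]] [0.5736 0.0067 0.2425] [[332.7, 0.0, 254.9], [0.0, 332.7, 195.1], [0.0, 0.0, 1.0]]
tcp-axis pts 0.05 [196.  230.8] [308.  225.2] [307.9 210.9]
tcp-axis pts 0.064 [192.  240.3] [311.7 234.4] [311.6 219.1]
tcp-axis pts 0.08 [186.6 252.8] [316.6 246.5] [316.6 230.1]
(183, 236) [ 0.5257 -0.0735  0.0571]
(180, 245) [ 0.5266 -0.0735  0.0697]
(330, 236) [ 0.6123 -0.0735  0.0675]
w3 [[0.999, -0.054, 0.0, -0.571], [0.051, 0.955, -0.293, 0.012], [0.015, 0.292, 0.956, -0.25], [0.0, 0.0, 0.0, 1.0]] [0.5736 0.0308 0.2425] [[332.7, 0.0, 254.9], [0.0, 332.7, 195.1], [0.0, 0.0, 1.0]]
tcp-axis pts 0.05 [196.  230.7] [308.  225.1] [307.9 210.8]
tcp-axis pts 0.064 [191.9 240.2] [311.7 234.2] [311.6 219. ]
tcp-axis pts 0.08 [186.6 252.7] [316.5 246.3] [316.5 230. ]
(183, 236) [ 0.5257 -0.0494  0.0573]
(180, 245) [ 0.5266 -0.0494  0.0698]
(330, 236) [ 0.6123 -0.0494  0.0677]
```

View pics/w3c.png

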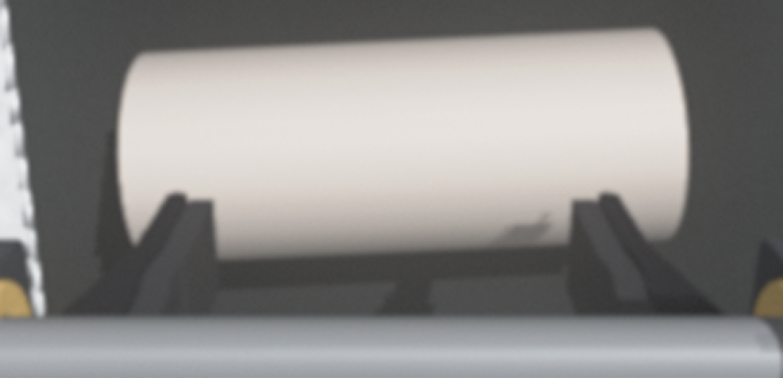

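The core has not moved and the force is zero. The wrist view puts the visible tips at z≈0.08, not the expected 0.05, so I check in the scene view.

```bash
python3 - <<'E'
from bench import manip
from wm import *
c=manip.camera("scene");np.savez("s3.npz",**c)
a=c["image"][120:220,200:330,::-1]
cv2.imwrite("pics/s3c.png",cv2.resize(a,None,fx=6,fy=6,interpolation=cv2.INTER_CUBIC))
for z in (.05,.08):
  for sx in (-1,1): print(z,sx,((proj(c,[.5674+sx*.04,-.0494-sx*.002,z])-[200,120])*6).round(0))
E
```

```text
0.05 -1 [384. 389.]
0.05 1 [372. 496.]
0.08 -1 [385. 350.]
0.08 1 [373. 457.]
```

View pics/s3c.png

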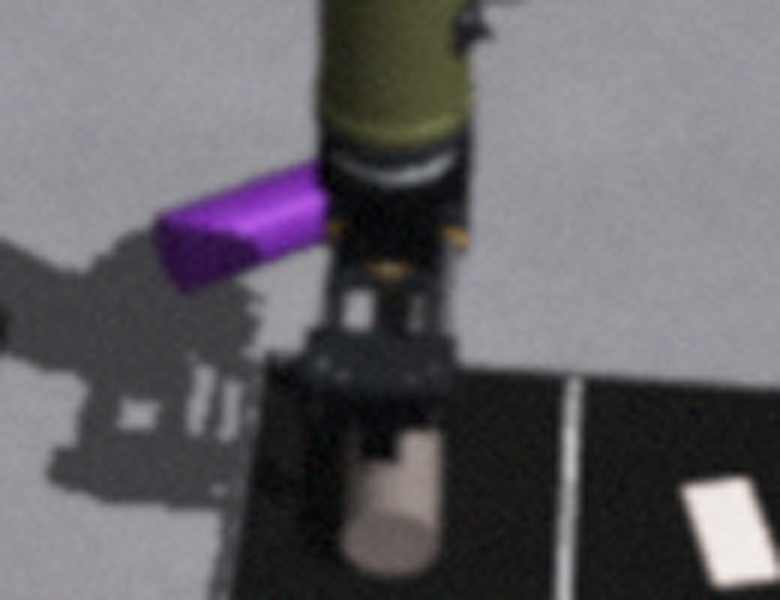

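Both views put the tips at z≈0.080, 14 mm above the core top: in the scene crop the tip bottom at (378,458) matches z=0.08. So I go back, lower another 30 mm, and check.

apply_moves:
  targets: [0, -0.02, 0, 0, 0, 0, 0, -0.04, 0, 0, 0, 0, 0, -0.04, -0.008, 0, 0, 0, 0, -0.04, -0.015, 0, 0, 0, 0, -0.04, -0.022, 0, 0, 0, 0, -0.04, -0.028, 0, 0, 0, 0, -0.04, -0.028, 0, 0, 0, 0, -0.04, -0.028, 0, 0, 0]

```text
time: 5.1
ee_pos: [0.5674, -0.089, 0.036]
ee_rot: [1.0, -0.026, -0.0, -0.0]
contact_force: [-0.4, -0.8, -0.2]
width: 0.0701
```

```bash
python3 look.py w4;  python3 - <<'E'
from bench import manip
from wm import *
c=manip.camera("scene");np.savez("s4.npz",**c)
a=c["image"][120:220,200:330,::-1]
cv2.imwrite("pics/s4c.png",cv2.resize(a,None,fx=6,fy=6,interpolation=cv2.INTER_CUBIC))
p=manip.sense()["ee_pos"]
for z in (.04,.05,.06):
   print(z,((proj(c,[p[0]+.04,p[1]-.002,z])-[200,120])*6).round(0))
E
```

```text
5.1 [ 0.5674 -0.089   0.036 ] [ 0.999 -0.052 -0.   ] [-0.37 -0.81 -0.18]
{'core': (array([-0.0042, -0.0439]), np.float64(0.0258), np.float64(0.0), 44, (170, 342))}
far [array([-0.0041, -0.0431]), np.float64(3e-05)]
0.04 [296. 507.]
0.05 [296. 494.]
0.06 [296. 482.]
```

View pics/s4c.png

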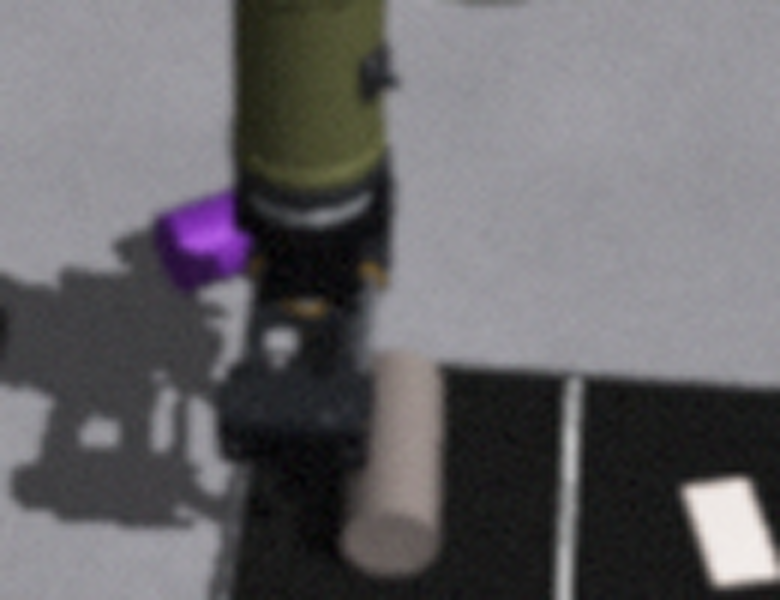

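View pics/w4.png

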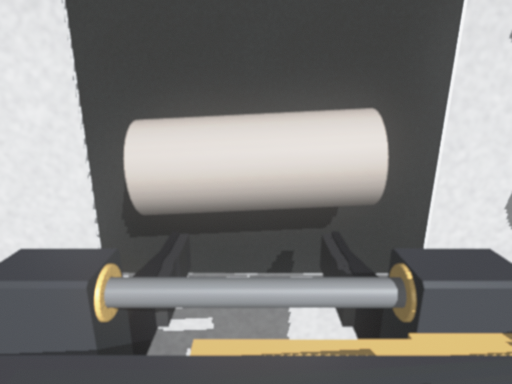

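```bash
python3 - <<'E'
from wm import *
c=dict(np.load("s4.npz"))
for px in [(365,460),(225,455)]:
    o,d=ray(c,(px[0]/6+200,px[1]/6+120)); p=o+d*(.662-o[0])/d[0]; print(p.round(4))
E
```

```text
[ 0.662  -0.0548  0.1359]
[ 0.662  -0.1237  0.1363]
```

apply_moves:
  targets: [0, 0.003, 0, 0, 0, 0, 0, 0.006, 0, 0, 0, 0, 0, 0.009, 0, 0, 0, 0, 0, 0.012, 0, 0, 0, 0, 0, 0.015, 0, 0, 0, 0, 0, 0.018, 0, 0, 0, 0, 0, 0.021, 0, 0, 0, 0, 0, 0.024, 0, 0, 0, 0]

```text
time: 6.0
ee_pos: [0.5681, -0.0667, 0.037]
ee_rot: [1.0, -0.027, 0.001, 0.001]
contact_force: [-0.6, -3.5, 7.1]
width: 0.0703
```

```bash
python3 look.py w5
```

```text
6.0 [ 0.5681 -0.0667  0.037 ] [ 0.999 -0.054  0.001] [-0.6  -3.53  7.08]
{'core': (array([-0.0104, -0.0341]), np.float64(0.026), np.float64(0.0004), 44, (170, 342)), 'line': (array([-0.055 ,  0.0519]), np.float64(0.0), np.float64(0.531), np.float64(0.623)), 'dy': np.float64(-0.086), 'dyaw': np.float64(0.0446)}
far [array([-0.0047, -0.033 ]), np.float64(3e-05), array([-0.0549,  0.0519]), 'dy', np.float64(-0.0849), 'dyaw', np.float64(0.0502)]
```

View pics/w5.png

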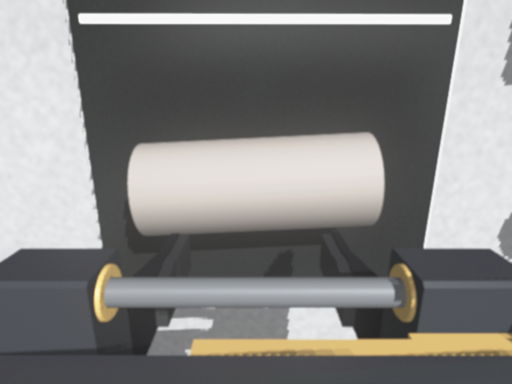

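The core moved 10 mm, but with high friction at the tips (3.5 N sideways, 7 N up), so it may have dragged. I switch to light top strokes, where the tip carries the top of the core and it must roll.

apply_moves:
  targets: [0, -0.012, 0, 0, 0, 0, 0, -0.015, 0.015, 0, 0, 0, 0, -0.015, 0.034, 0, 0, 0, 0, 0.005, 0.034, 0, 0, 0, 0, 0.025, 0.034, 0, 0, 0, 0, 0.025, 0.028, 0, 0, 0, 0, 0.025, 0.022, 0, 0, 0, 0, 0.025, 0.018, 0, 0, 0]

```text
time: 6.85
ee_pos: [0.5669, -0.0423, 0.0533]
ee_rot: [1.0, -0.027, -0.001, 0.0]
contact_force: [-0.2, -0.4, 0.7]
width: 0.0698
```

```bash
python3 look.py w6; python3 - <<'E'
from bench import manip
from wm import *
c=manip.camera("scene");np.savez("s6.npz",**c)
a=c["image"][120:220,200:330,::-1]
cv2.imwrite("pics/s6c.png",cv2.resize(a,None,fx=6,fy=6,interpolation=cv2.INTER_CUBIC))
E
```

```text
6.85 [ 0.5669 -0.0423  0.0533] [ 0.998 -0.055 -0.001] [-0.23 -0.43  0.73]
{'line': (array([-0.0554,  0.0515]), np.float64(0.0), np.float64(0.522), np.float64(0.627))}
far [array([-0.0047, -0.0302]), np.float64(3e-05), array([-0.0553,  0.0515]), 'dy', np.float64(-0.0817), 'dyaw', np.float64(0.0506)]
```

View pics/s6c.png

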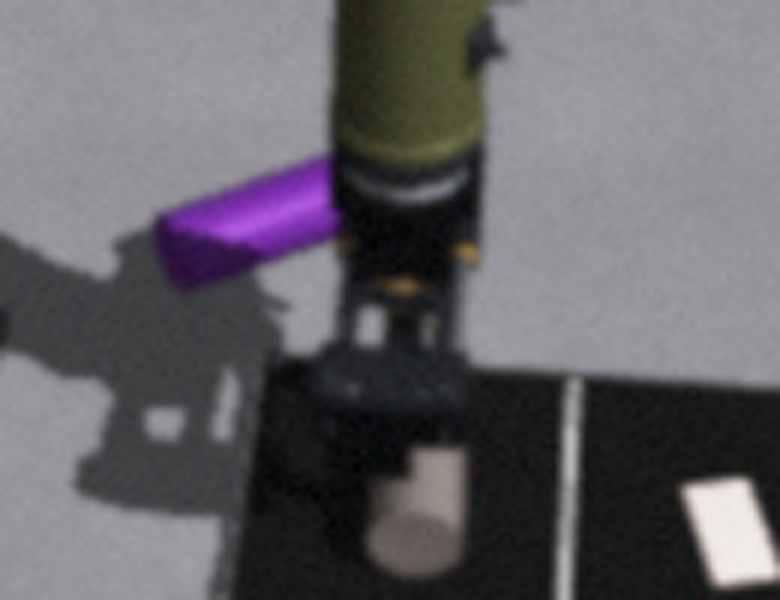

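View pics/w6.png

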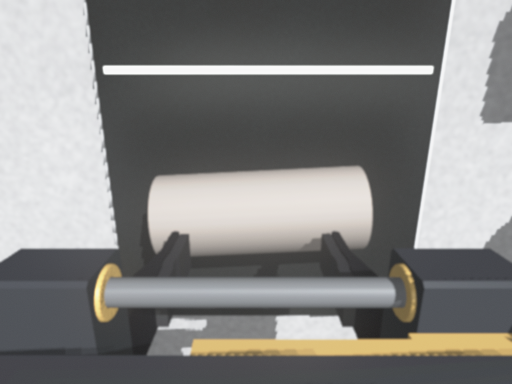

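apply_moves:
  targets: [0, 0.005, 0, 0, 0, 0, 0, 0.005, -0.001, 0, 0, 0, 0, 0.005, -0.001, 0, 0, 0, 0, 0.005, -0.002, 0, 0, 0, 0, 0.005, -0.002, 0, 0, 0, 0, 0.005, -0.003, 0, 0, 0, 0, 0.005, -0.003, 0, 0, 0, 0, 0.005, -0.003, 0, 0, 0]

```text
time: 7.75
ee_pos: [0.5674, -0.0357, 0.0512]
ee_rot: [1.0, -0.027, -0.0, 0.0]
contact_force: [-0.2, -0.1, -0.7]
width: 0.0699
```

apply_moves:
  targets: [0, 0, -0.001, 0, 0, 0, 0, 0, -0.001, 0, 0, 0, 0, 0, -0.002, 0, 0, 0, 0, 0, -0.002, 0, 0, 0, 0, 0, -0.0025, 0, 0, 0, 0, 0, -0.003, 0, 0, 0, 0, 0, -0.003, 0, 0, 0, 0, 0, -0.003, 0, 0, 0]

```text
time: 8.55
ee_pos: [0.5676, -0.0357, 0.0498]
ee_rot: [1.0, -0.027, 0.0, 0.0]
contact_force: [-4.3, -0.5, 10.5]
width: 0.07
```

apply_moves:
  targets: [0, 0.003, 0.0012, 0, 0, 0, 0, 0.007, 0.0012, 0, 0, 0, 0, 0.011, 0.0012, 0, 0, 0, 0, 0.015, 0.0012, 0, 0, 0, 0, 0.019, 0.0012, 0, 0, 0, 0, 0.023, 0.0012, 0, 0, 0, 0, 0.027, 0.0012, 0, 0, 0, 0, 0.03, 0.0012, 0, 0, 0]

```text
time: 9.35
ee_pos: [0.568, -0.0049, 0.0498]
ee_rot: [1.0, -0.026, 0.001, -0.0]
contact_force: [-1.2, -0.5, 4.3]
width: 0.0701
```

```bash
python3 look.py w7
```

```text
9.35 [ 0.568  -0.0049  0.0498] [ 0.999 -0.053  0.001] [-1.22 -0.5   4.35]
{'line': (array([-0.0551,  0.0519]), np.float64(0.0), np.float64(0.519), np.float64(0.628))}
far [array([-0.0043, -0.0151]), np.float64(3e-05), array([-0.0551,  0.0519]), 'dy', np.float64(-0.067), 'dyaw', np.float64(0.0508)]
```

apply_moves:
  targets: [0, 0, 0.006, 0, 0, 0, 0, 0, 0.008, 0, 0, 0, 0, -0.008, 0.008, 0, 0, 0, 0, -0.015, 0.008, 0, 0, 0, 0, -0.015, 0.005, 0, 0, 0, 0, -0.015, 0.003, 0, 0, 0, 0, -0.015, 0.001, 0, 0, 0, 0, -0.015, 0, 0, 0, 0]

```text
time: 10.2
ee_pos: [0.5673, -0.0204, 0.0498]
ee_rot: [1.0, -0.026, -0.0, 0.0]
contact_force: [-3.9, -0.9, 10.0]
width: 0.07
```

```bash
python3 look.py w8
```

```text
10.2 [ 0.5673 -0.0204  0.0498] [ 0.999 -0.053 -0.001] [-3.91 -0.9   9.97]
{'line': (array([-0.0551,  0.0516]), np.float64(0.0), np.float64(0.521), np.float64(0.627))}
far [array([-0.0041, -0.0148]), np.float64(4e-05), array([-0.0554,  0.0516]), 'dy', np.float64(-0.0664), 'dyaw', np.float64(0.0513)]
```

apply_moves:
  targets: [0, 0.003, 0.0005, 0, 0, 0, 0, 0.007, 0.0005, 0, 0, 0, 0, 0.011, 0.0005, 0, 0, 0, 0, 0.015, 0.0005, 0, 0, 0, 0, 0.019, 0.0005, 0, 0, 0, 0, 0.024, 0.0005, 0, 0, 0, 0, 0.029, 0.0005, 0, 0, 0, 0, 0.033, 0.0005, 0, 0, 0]

```text
time: 11.05
ee_pos: [0.5676, 0.013, 0.0499]
ee_rot: [1.0, -0.026, 0.0, -0.0]
contact_force: [-0.8, -0.8, 0.7]
width: 0.0698
```

apply_moves:
  targets: [0, 0, 0.006, 0, 0, 0, 0, 0, 0.008, 0, 0, 0, 0, -0.008, 0.008, 0, 0, 0, 0, -0.016, 0.008, 0, 0, 0, 0, -0.018, 0.005, 0, 0, 0, 0, -0.018, 0.003, 0, 0, 0, 0, -0.018, 0.001, 0, 0, 0, 0, -0.018, 0, 0, 0, 0]

```text
time: 11.85
ee_pos: [0.5672, -0.0054, 0.0498]
ee_rot: [1.0, -0.026, -0.0, -0.0]
contact_force: [-2.4, -0.4, 5.3]
width: 0.0702
```

```bash
python3 look.py w9
```

```text
11.85 [ 0.5672 -0.0054  0.0498] [ 0.999 -0.053 -0.001] [-2.37 -0.35  5.32]
{'line': (array([-0.0555,  0.0516]), np.float64(0.0), np.float64(0.519), np.float64(0.627))}
far [array([-0.0045,  0.004 ]), np.float64(4e-05), array([-0.0553,  0.0516]), 'dy', np.float64(-0.0476), 'dyaw', np.float64(0.0509)]
```

apply_moves:
  targets: [0, 0.003, 0, 0, 0, 0, 0, 0.008, 0, 0, 0, 0, 0, 0.013, 0, 0, 0, 0, 0, 0.018, 0, 0, 0, 0, 0, 0.023, 0, 0, 0, 0, 0, 0.028, 0, 0, 0, 0, 0, 0.032, 0, 0, 0, 0, 0, 0.035, 0, 0, 0, 0]

```text
time: 12.7
ee_pos: [0.5675, 0.0299, 0.0499]
ee_rot: [1.0, -0.026, 0.0, -0.0]
contact_force: [-1.3, 0.2, 3.9]
width: 0.0699
```

apply_moves:
  targets: [0, 0, 0.006, 0, 0, 0, 0, 0, 0.008, 0, 0, 0, 0, -0.008, 0.008, 0, 0, 0, 0, -0.016, 0.008, 0, 0, 0, 0, -0.018, 0.005, 0, 0, 0, 0, -0.018, 0.003, 0, 0, 0, 0, -0.018, 0.001, 0, 0, 0, 0, -0.018, 0, 0, 0, 0]

```text
time: 13.5
ee_pos: [0.5673, 0.0117, 0.0498]
ee_rot: [1.0, -0.026, -0.0, -0.0]
contact_force: [-1.3, 0.4, 6.3]
width: 0.0703
```

```bash
python3 look.py w10
```

```text
13.5 [0.5673 0.0117 0.0498] [ 0.999 -0.053 -0.001] [-1.33  0.43  6.33]
{'line': (array([-0.0547,  0.0515]), np.float64(0.0), np.float64(0.517), np.float64(0.627))}
far [array([-0.004 ,  0.0235]), np.float64(9e-05), array([-0.0552,  0.0515]), 'dy', np.float64(-0.028), 'dyaw', np.float64(0.0512)]
```

apply_moves:
  targets: [0, 0.003, 0, 0, 0, 0, 0, 0.008, 0, 0, 0, 0, 0, 0.013, 0, 0, 0, 0, 0, 0.018, 0, 0, 0, 0, 0, 0.023, 0, 0, 0, 0, 0, 0.028, 0, 0, 0, 0, 0, 0.032, 0, 0, 0, 0, 0, 0.035, 0, 0, 0, 0]

```text
time: 14.35
ee_pos: [0.5675, 0.0469, 0.05]
ee_rot: [1.0, -0.026, 0.0, 0.0]
contact_force: [-1.2, -0.2, 2.8]
width: 0.0697
```

apply_moves:
  targets: [0, 0, 0.006, 0, 0, 0, 0, 0, 0.008, 0, 0, 0, 0, -0.008, 0.008, 0, 0, 0, 0, -0.016, 0.008, 0, 0, 0, 0, -0.016, 0.005, 0, 0, 0, 0, -0.016, 0.003, 0, 0, 0, 0, -0.016, 0.001, 0, 0, 0, 0, -0.016, 0, 0, 0, 0]

```text
time: 15.15
ee_pos: [0.5673, 0.0306, 0.0498]
ee_rot: [1.0, -0.026, -0.0, -0.0]
contact_force: [0.1, -0.1, 4.8]
width: 0.0699
```

```bash
python3 look.py w11
```

```text
15.15 [0.5673 0.0306 0.0498] [ 0.999 -0.053 -0.   ] [ 0.08 -0.14  4.84]
{'core': (array([0.0414, 0.1262]), np.float64(0.0239), np.float64(0.0004), 21, (174, 338))}
far [array([0.4048, 0.0857]), np.float64(0.04072)]
```

View pics/w11.png

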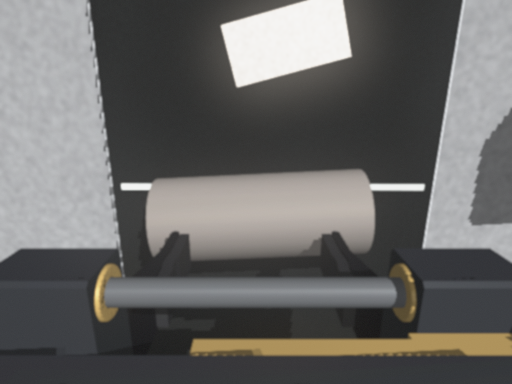

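```bash
sed -i 's/def far_edge(c,x0=190,x1=320)/def far_edge(c,x0=190,x1=320,r0=3)/; s/        r=3$/        r=r0/' wm.py; cat > m2.py <<'E'
import sys
from wm import *
c=dict(np.load(sys.argv[1]+".npz")); r0=int(sys.argv[2])
print(far_edge(c,r0=r0))
g=cv2.GaussianBlur(c["image"].max(2),(3,3),0).astype(float);P=[]
for x in list(range(126,144,3))+list(range(380,420,4)):
    k=np.arange(r0+25,245);v=g[k,x];i=v.argmax()
    k=np.arange(k[i]-7,k[i]+8);w=np.clip(g[k,x]-110,0,None);
    if w.max()>60: P.append(onz(c,(x,(w*k).sum()/w.sum()),.016))
P=np.array(P);q=np.polyfit(P[:,0]-.577,P[:,1],1);print("line",q.round(4),(P[:,1]-np.polyval(q,P[:,0]-.577)).std().round(5),len(P))
E
python3 m2.py w11 140
```

```text
[array([-0.0045,  0.0409]), np.float64(3e-05)]
line [-0.0554  0.0516] 2e-05 16
```

apply_moves:
  targets: [0, 0.004, 0, 0, 0, 0, 0, 0.009, 0, 0, 0, 0, 0, 0.014, 0, 0, 0, 0, 0, 0.018, 0, 0, 0, 0, 0, 0.021, 0, 0, 0, 0, 0, 0.0225, 0, 0, 0, 0, 0, 0.0225, 0, 0, 0, 0, 0, 0.0225, 0, 0, 0, 0]

```text
time: 16.0
ee_pos: [0.5675, 0.0527, 0.05]
ee_rot: [1.0, -0.027, 0.0, 0.0]
contact_force: [-1.7, 0.5, 3.5]
width: 0.0701
```

```bash
python3 look.py w12 ; python3 m2.py w12 120
```

```text
16.0 [0.5675 0.0527 0.05  ] [ 0.999 -0.053  0.   ] [-1.68  0.52  3.54]
{'core': (array([ 0.1921, -0.0662]), np.float64(0.221), np.float64(0.0011), 31, (174, 342))}
far [array([1.3679, 0.1165]), np.float64(0.01752)]
[array([-0.0043,  0.0523]), np.float64(4e-05)]
line [-0.0555  0.0515] 5e-05 16
```

View pics/w12.png

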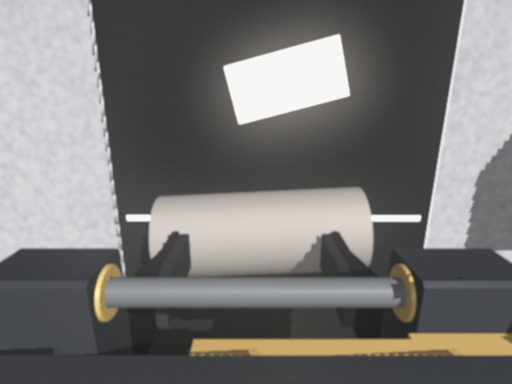

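Measured core axis y is 0.0513–0.0523 against 0.0520 for the line, so it is on the line. I lift off.

apply_moves:
  targets: [0, 0, 0.002, 0, 0, 0, 0, 0, 0.006, 0, 0, 0, 0, 0, 0.015, 0, 0, 0, 0, 0, 0.03, 0, 0, 0, 0, -0.01, 0.05, 0, 0, 0, 0, -0.03, 0.08, 0, 0, 0, 0, -0.07, 0.11, 0, 0, 0, 0, -0.11, 0.13, 0, 0, 0]

```text
time: 16.85
ee_pos: [0.5687, -0.0573, 0.1839]
ee_rot: [1.0, -0.025, 0.002, 0.0]
contact_force: [1.1, -0.7, -0.7]
width: 0.0704
```

```bash
python3 look.py w13; python3 - <<'E'
from bench import manip
from wm import *
c=manip.camera("top");np.savez("top1.npz",**c);cv2.imwrite("pics/top1.png",c["image"][:,:,::-1])
c2=manip.camera("scene");np.savez("s7.npz",**c2)
a=c2["image"][120:280,200:420,::-1]
cv2.imwrite("pics/s7c.png",cv2.resize(a,None,fx=3.5,fy=3.5,interpolation=cv2.INTER_CUBIC))
E
```

```text
16.85 [ 0.5687 -0.0573  0.1839] [ 0.999 -0.051  0.005] [ 1.14 -0.73 -0.71]
{'core': (array([-0.0082,  0.0466]), np.float64(0.03), np.float64(0.0003), 37, (178, 322))}
far [array([-0.0047,  0.0517]), np.float64(9e-05)]
```

View pics/w13.png

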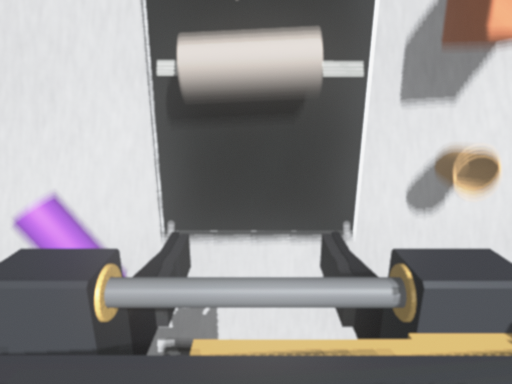

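View pics/s7c.png

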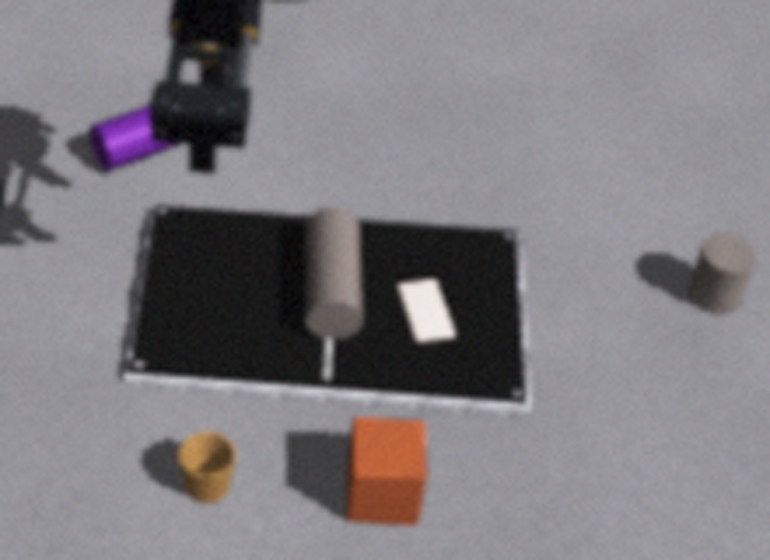

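View pics/top1.png

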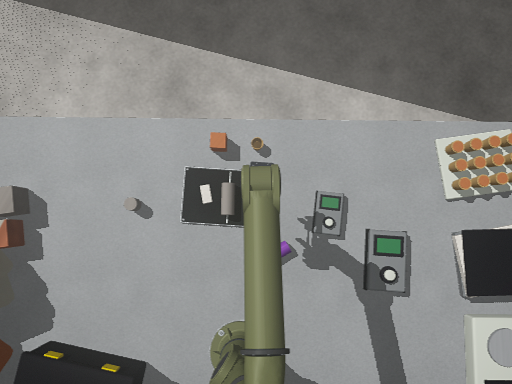

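```bash
python3 look.py w14; python3 - <<'E'
from wm import *
T=dict(np.load("top1.npz"));g=T["image"].max(2).astype(float)
for r in [185,195,205]: print([int(v) for v in g[r,216:244]])
L=[];R=[]
for r in range(186,212):
    v=g[r]
    i=next(k for k in range(218,234) if v[k]>95); l=i-1+(95-v[i-1])/(v[i]-v[i-1])
    j=next(k for k in range(i+7,246) if v[k]<62); rr=j-1+(v[j-1]-62)/(v[j-1]-v[j]); L.append(onz(T,(l,r),.041));R.append(onz(T,(rr,r),.041))
L=np.array(L);R=np.array(R);qL=np.polyfit(L[:,0],L[:,1],1);qR=np.polyfit(R[:,0],R[:,1],1)
print("core",qL,qR,"w",np.polyval(qL,.57)-np.polyval(qR,.57),"mid@.57",(np.polyval(qL,.57)+np.polyval(qR,.57))/2,"line@.57",.08104-.054*.57)
c=dict(np.load("w14.npz"))
g=cv2.GaussianBlur(c["image"].max(2),(3,3),0).astype(float)
for x in (160,250,350):print(x,[int(a) for a in g[20:125:2,x]])
E
```

```text
17.0 [ 0.5688 -0.0613  0.1828] [ 0.998 -0.06   0.005] [ 0.24 -0.5  -0.79]
{'core': (array([-0.0049,  0.0525]), np.float64(0.0264), np.float64(0.0001), 37, (174, 318)), 'line': (array([ 0.3852, -0.1063]), np.float64(0.0597), np.float64(0.495), np.float64(0.665)), 'dy': np.float64(0.1588), 'dyaw': np.float64(-0.3901)}
far [array([-0.005 ,  0.0539]), np.float64(0.00022)]
[57, 60, 58, 59, 56, 83, 142, 158, 160, 158, 156, 149, 143, 135, 124, 111, 94, 81, 66, 52, 54, 59, 57, 56, 63, 102, 128, 125]
[59, 59, 58, 58, 54, 106, 150, 159, 159, 158, 155, 147, 140, 132, 122, 108, 90, 79, 61, 47, 48, 46, 47, 48, 45, 64, 100, 114]
[57, 59, 58, 57, 52, 132, 156, 159, 158, 156, 154, 147, 139, 131, 120, 105, 86, 78, 59, 48, 48, 48, 47, 47, 47, 52, 69, 95]
core [0.00077796 0.07589483] [-0.00569175  0.02904714] w 0.05053542591618365 mid@.57 0.05107054965985769 line@.57 0.05026
160 [74, 75, 76, 76, 77, 77, 77, 78, 78, 79, 80, 80, 79, 80, 80, 80, 103, 210, 248, 248, 205, 97, 81, 82, 82, 81, 81, 81, 81, 82, 82, 82, 81, 81, 82, 82, 81, 81, 81, 81, 81, 81, 81, 81, 81, 81, 81, 81, 81, 82, 82, 82, 82]
250 [104, 170, 215, 226, 229, 230, 231, 231, 231, 230, 229, 227, 226, 224, 220, 217, 213, 208, 202, 195, 188, 181, 173, 165, 155, 145, 133, 121, 111, 106, 100, 90, 71, 61, 59, 58, 57, 56, 56, 55, 54, 53, 52, 51, 54, 62, 67, 68, 67, 67, 67, 67, 66]
350 [79, 80, 80, 81, 82, 82, 83, 83, 84, 85, 86, 87, 87, 88, 88, 93, 166, 243, 248, 234, 138, 90, 90, 90, 90, 90, 89, 89, 88, 88, 87, 87, 87, 87, 87, 86, 85, 85, 85, 84, 84, 84, 83, 83, 82, 82, 81, 80, 81, 81, 81, 80, 80]
```

Top view gives the core 0.8 mm off the line and wrist view about 0.5 mm, at rest and parallel within 0.05 rad. The block, cup and stub stand as before. Now to the button of the small meter.

apply_moves:
  targets: [-0.01, -0.035, 0, 0, 0, 0, -0.02, -0.07, 0, 0, 0, 0, -0.03, -0.105, 0, 0, 0, 0, -0.04, -0.14, 0, 0, 0, 0, -0.05, -0.175, -0.01, 0, 0, 0, -0.06, -0.21, -0.02, 0, 0, 0, -0.072, -0.245, -0.03, 0, 0, 0, -0.081, -0.265, -0.04, 0, 0, 0]
  jaw: 0.0

```text
time: 17.85
ee_pos: [0.4856, -0.3236, 0.1391]
ee_rot: [1.0, -0.027, -0.0, 0.0]
contact_force: [0.1, -0.2, 0.3]
width: 0.0139
```

apply_moves:
  targets: [0, 0, 0, 0, 0, 0, 0, 0, 0, 0, 0, 0, 0, 0, 0, 0, 0, 0, 0, 0, 0, 0, 0, 0, 0, 0, 0, 0, 0, 0, 0, 0, 0, 0, 0, 0, 0, 0, 0, 0, 0, 0, 0, 0, 0, 0, 0, 0]

```text
time: 18.65
ee_pos: [0.4865, -0.3221, 0.1399]
ee_rot: [1.0, -0.027, 0.0, 0.0]
contact_force: [-0.5, 0.4, -0.9]
width: 0.0006
```

```bash
python3 look.py w15; python3 - <<'E'
from bench import manip
from wm import *
print(manip.sense()["width"])
c=dict(np.load("w15.npz"));print(proj(c,[.487,-.3265,.06]))
c=manip.camera("scene");np.savez("s8.npz",**c)
p=manip.sense()["ee_pos"]
a=c["image"][110:220,120:250,::-1]
cv2.imwrite("pics/s8c.png",cv2.resize(a,None,fx=5,fy=5,interpolation=cv2.INTER_CUBIC))
for z in (.1,.12,.14,.16): print(z,((proj(c,[p[0],p[1],z])-[120,110])*5).round())
E
```

```text
18.65 [ 0.4865 -0.3221  0.1399] [ 0.999 -0.053  0.   ] [-0.48  0.35 -0.93]
{'core': (array([-0.1239, -0.6454]), np.float64(0.3543), np.float64(0.0001), 19, (226, 310))}
far [array([-0.0959, -0.3095]), np.float64(0.00063)]
0.0005365073624036797
[253.51929394 201.70219974]
0.1 [303. 263.]
0.12 [300. 240.]
0.14 [297. 217.]
0.16 [293. 193.]
```

View pics/w15.png

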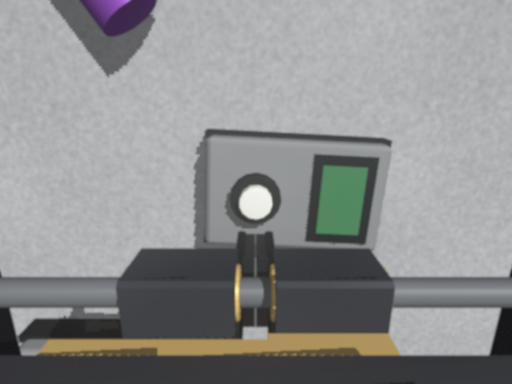

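View pics/s8c.png

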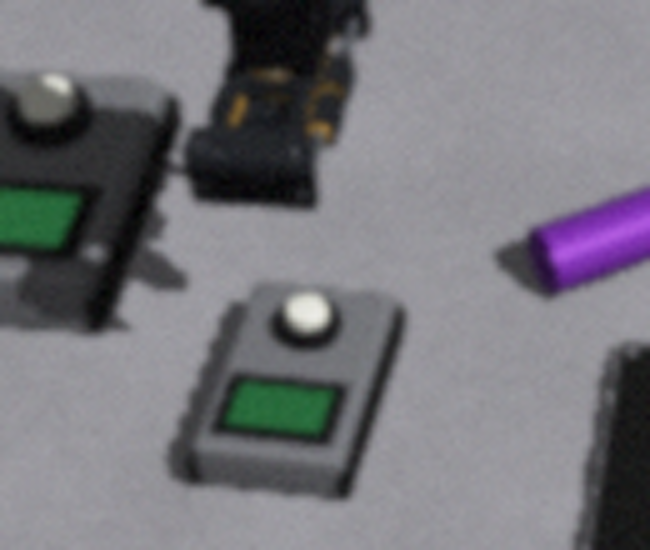

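apply_moves:
  targets: [0.0015, -0.0045, -0.01, 0, 0, 0, 0.0015, -0.0045, -0.02, 0, 0, 0, 0.0015, -0.0045, -0.03, 0, 0, 0, 0.0015, -0.0045, -0.04, 0, 0, 0, 0.0015, -0.0045, -0.05, 0, 0, 0, 0.0015, -0.0045, -0.06, 0, 0, 0, 0.0015, -0.0045, -0.06, 0, 0, 0, 0.0015, -0.0045, -0.06, 0, 0, 0]

```text
time: 19.55
ee_pos: [0.4879, -0.3266, 0.0797]
ee_rot: [1.0, -0.027, -0.0, -0.0]
contact_force: [-0.0, 1.0, 0.4]
width: 0.0006
```

```bash
python3 look.py w16; python3 - <<'E'
from bench import manip
from wm import *
c=dict(np.load("w16.npz"));print(proj(c,[.488,-.3265,.06]))
c=manip.camera("scene");np.savez("s9.npz",**c)
p=manip.sense()["ee_pos"]
a=c["image"][110:220,120:250,::-1]
cv2.imwrite("pics/s9c.png",cv2.resize(a,None,fx=5,fy=5,interpolation=cv2.INTER_CUBIC))
E
```

```text
19.55 [ 0.4879 -0.3266  0.0797] [ 0.999 -0.053 -0.   ] [-0.02  1.05  0.41]
{'core': (array([-0.1261, -0.5688]), np.float64(0.2781), np.float64(0.0), 18, (218, 322))}
far [array([-0.096 , -0.3094]), np.float64(0.00057)]
[252.10664831 224.52831611]
```

View pics/w16.png

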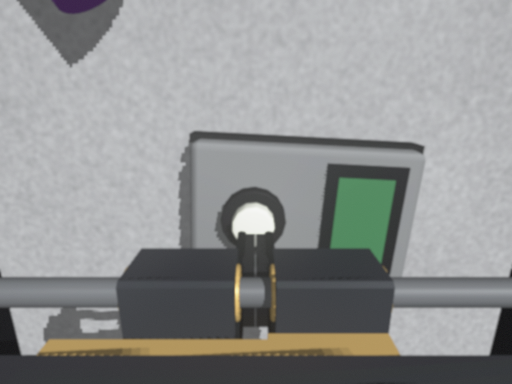

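View pics/s9c.png

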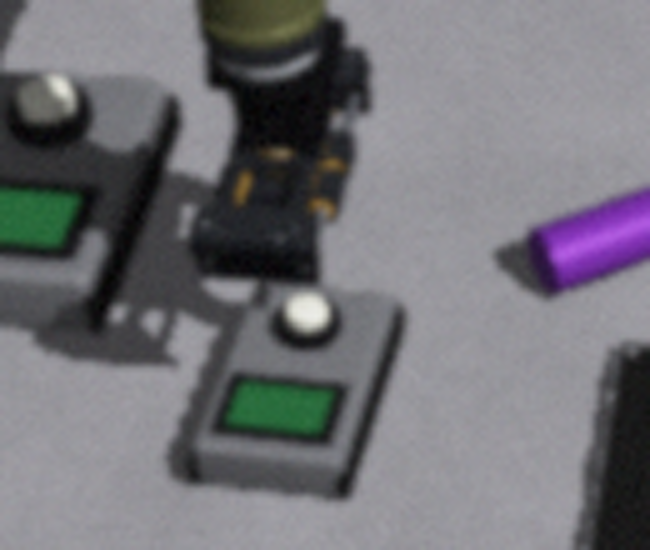

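apply_moves:
  targets: [0, 0, -0.008, 0, 0, 0, 0, 0, -0.015, 0, 0, 0, 0, 0, -0.02, 0, 0, 0, 0, 0, -0.024, 0, 0, 0, 0, 0, -0.028, 0, 0, 0, 0, 0, -0.03, 0, 0, 0, 0, 0, -0.031, 0, 0, 0, 0, 0, -0.031, 0, 0, 0]

```text
time: 20.45
ee_pos: [0.488, -0.3266, 0.0489]
ee_rot: [1.0, -0.027, 0.0, -0.0]
contact_force: [-0.1, -0.2, -0.3]
width: 0.0003
```

apply_moves:
  targets: [0, 0, -0.001, 0, 0, 0, 0, 0, -0.002, 0, 0, 0, 0, 0, -0.003, 0, 0, 0, 0, 0, -0.003, 0, 0, 0, 0, 0, -0.003, 0, 0, 0, 0, 0, -0.003, 0, 0, 0, 0, 0, -0.003, 0, 0, 0, 0, 0, -0.003, 0, 0, 0]

```text
time: 21.25
ee_pos: [0.4881, -0.3267, 0.046]
ee_rot: [1.0, -0.027, 0.0, 0.0]
contact_force: [-0.7, 0.4, 0.6]
width: 0.0003
```

apply_moves:
  targets: [0, 0, -0.001, 0, 0, 0, 0, 0, -0.002, 0, 0, 0, 0, 0, -0.003, 0, 0, 0, 0, 0, -0.004, 0, 0, 0, 0, 0, -0.005, 0, 0, 0, 0, 0, -0.005, 0, 0, 0, 0, 0, -0.005, 0, 0, 0, 0, 0, -0.005, 0, 0, 0]

```text
time: 22.05
ee_pos: [0.4881, -0.3268, 0.041]
ee_rot: [1.0, -0.027, 0.0, 0.0]
contact_force: [-0.3, -0.3, 3.8]
width: 0.0005
```

apply_moves:
  targets: [0, 0, -0.001, 0, 0, 0, 0, 0, -0.002, 0, 0, 0, 0, 0, -0.003, 0, 0, 0, 0, 0, -0.003, 0, 0, 0, 0, 0, -0.0035, 0, 0, 0, 0, 0, -0.0035, 0, 0, 0, 0, 0, -0.0035, 0, 0, 0, 0, 0, -0.0035, 0, 0, 0]

```text
time: 22.85
ee_pos: [0.4882, -0.3268, 0.0398]
ee_rot: [1.0, -0.027, -0.0, 0.001]
contact_force: [-5.4, 3.0, 16.6]
width: 0.0004
```

The force rose softly to about 4 N over some 6 mm, then hit a hard stop, so the button is fully down. I release it.

apply_moves:
  targets: [0, 0, 0.003, 0, 0, 0, 0, 0, 0.008, 0, 0, 0, 0, 0, 0.015, 0, 0, 0, 0, 0, 0.025, 0, 0, 0, 0, 0, 0.04, 0, 0, 0, 0, 0, 0.06, 0, 0, 0, 0, 0, 0.08, 0, 0, 0, 0, 0, 0.1, 0, 0, 0]

```text
time: 23.65
ee_pos: [0.4881, -0.3266, 0.1391]
ee_rot: [1.0, -0.027, 0.0, 0.0]
contact_force: [-0.4, 0.1, 0.6]
width: 0.0003
```

apply_moves:
  targets: [0, 0, 0.03, 0, 0, 0, 0, -0.02, 0.05, 0, 0, 0, 0, -0.05, 0.06, 0, 0, 0, 0, -0.08, 0.06, 0, 0, 0, 0, -0.1, 0.06, 0, 0, 0, 0, -0.1, 0.06, 0, 0, 0, 0, -0.1, 0.06, 0, 0, 0, 0, -0.1, 0.06, 0, 0, 0]

```text
time: 24.45
ee_pos: [0.4887, -0.4249, 0.1978]
ee_rot: [1.0, -0.026, 0.0, -0.0]
contact_force: [0.3, -0.5, -0.1]
width: 0.0004
```

```bash
python3 - <<'E'
from bench import manip
from wm import *
s=manip.sense();print(s["time"],s["ee_pos"],s["contact_force"])
S=manip.camera("scene");T=manip.camera("top")
cv2.imwrite("pics/sF.png",cv2.resize(S["image"][110:280,100:420,::-1],None,fx=2.5,fy=2.5,interpolation=cv2.INTER_CUBIC))
cv2.imwrite("pics/tF.png",cv2.resize(T["image"][120:290,120:420,::-1],None,fx=2.6,fy=2.6,interpolation=cv2.INTER_CUBIC))
for n,c in (("scene",S),("top",T)):
    for s_,ct,m in comps(c["image"].min(2)>175,20):
        if s_[4]<60 and s_[2]<10: print(n,s_,ct.round(2))
g=T["image"].max(2).astype(float);L=[];R=[]
for r in range(186,212):
    v=g[r]
    i=next(k for k in range(218,234) if v[k]>95); l=i-1+(95-v[i-1])/(v[i]-v[i-1])
    j=next(k for k in range(i+7,246) if v[k]<62); rr=j-1+(v[j-1]-62)/(v[j-1]-v[j]); L.append(onz(T,(l,r),.041));R.append(onz(T,(rr,r),.041))
L=np.array(L);R=np.array(R);qL=np.polyfit(L[:,0],L[:,1],1);qR=np.polyfit(R[:,0],R[:,1],1)
print("core",qL,qR,"mid@.57",(np.polyval(qL,.57)+np.polyval(qR,.57))/2,"line@.57",.08104-.054*.57)
E
```

```text
24.45 [ 0.48868213 -0.42487008  0.1978177 ] [ 0.28178191 -0.51635128 -0.10550674]
scene [178 169   7   6  36] [181.11 171.5 ]
scene [275 320   7  10  25] [276.96 324.08]
scene [229 350   9  15  34] [233.   356.65]
scene [116 360   9   5  22] [119.5  362.14]
scene [118 373   7   9  29] [121.31 377.38]
top [503 164   9   9  27] [506.93 168.89]
top [485 167   9   9  27] [489.26 171.52]
top [489 185   9   7  22] [492.95 189.  ]
top [470 187   9   8  23] [474.35 191.13]
top [325 219   7   7  37] [328.32 221.73]
core [0.00142365 0.07553627] [-0.00419537  0.02830062] mid@.57 0.05112850474067637 line@.57 0.05026
```

View pics/sF.png

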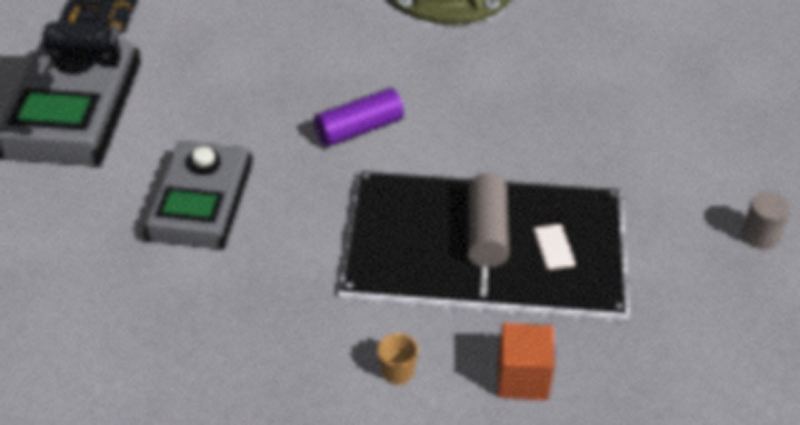

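View pics/tF.png

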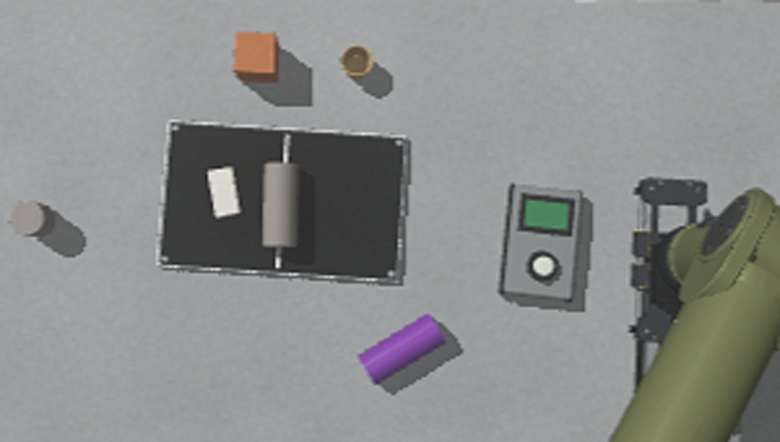

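```bash
python3 -c "
from bench import manip
print(manip.close_job())"
```

```text
the job is handed in; nothing more can be done
None
```

I rolled the core onto the line, pressed the small meter's button fully down, released it and handed the job in at about 24.5 s. The hand-in gives no verdict.

**Rolling:** The first 10 mm came from a push at the side of the core, and friction was high enough there that it may have dragged partly. The remaining 80 mm or so came from five light fingertip strokes over its top. The tips moved about twice as far as the core, so it rolled by about 3.3 rad.

**Core position:** Before the press, the top view put the axis 0.8 mm off the line and the wrist view within about 1 mm. After the press, the top view gave 0.9 mm. The angle to the line is about 0.05 rad, against the 0.12 rad limit, and lengthways it is within about 10 mm of the middle.

**Button:** The force rose softly to about 4 N over roughly 6 mm, then met a hard stop, with 16.6 N read there. Its image is back at its starting pixel, so it is up again. The arm is clear of everything.

**Other samples:** The standing core, block, cup and purple look-alike look unmoved in the final pictures.

**Disagreements:**
- **Fingertips:** The wrist and scene views put them about 30 mm higher than the reported TCP and nose length imply, so my first approach passed over the core without touching it. I took contact heights from the force readings instead.
- **Cameras:** The top and scene views differ by about 3 mm in y, so I judged the core against the line only within one view.

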